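# Set sprung tweezers to the gap of a pin gauge and hold it

## Robot

A 6-joint arm with a two-finger parallel gripper is mounted at the origin on a cart in front of the work surface, level with it; the furniture and walls round the work are solid. World frame = base frame: x ahead of the robot, y to its left, z up, the work surface at z = 0. Lengths are in m, angles in rad, forces in N, time in s.
With the tool pointing down it reaches from about 0.35 to 0.975 m from the base axis. Payload 4.9 kg.
Tool frame: the origin (TCP) lies midway between the tips of the shut fingers; the grasp point (between the pads) lies 19 mm behind it; z points along the fingers, y is the line along which they close (so a half turn about z gives the same grasp; the last joint's range is limited). The gripper opens to 85 mm and grips with 20 to 120 N. Pads are 22 mm wide; open, the fingers measure 114 mm over their backs; the gripper's body (76 mm by 85 mm) begins 54 mm behind the grasp point. The pads swing forward as they close: fully open they stand 13 mm farther back than shut.
Start: joints at [-1.352, 0.053, 1.613, -0, 1.476, -0.119], TCP at [0.207, -0.59, 0.231] pointing down, gripper open.
Joint ranges: [-3.01, 3.01], [-1.01, 2.22], [0.06, 2.58], [-1.02, 4.17], [0.09, 2.62], [-3.14, 3.14]. Speed limits (rad/s): [2.57, 2.57, 3.14, 3.14, 3.14, 3.14].

## Interface

Orientations are given as a unit quaternion [w, x, y, z].
In Python, from plant import manip gives the robot as it stands.
- The arm moves only by the tool move_arm, never from a script. Its argument "increments" is one flat list of numbers, 5 for each row, row after row: the shift along the tool's x, y, z in mm, then the turn about the tool's z in rad, then the opening, from 0 (shut) to 1 (fully open). In form: [tx, ty, tz, spin, jaw, tx, ty, tz, spin, jaw, ...]. A call has 1 to 8 rows; each row shifts and turns the commanded pose from where the row before left it, along the tool's axes as they then stand; what a row does not reach is not made up. A row lasts 1/12 s, in which the tool goes at most 41.7 mm and 7.16 degrees, less where a joint would pass 70% of its speed; a pose out of reach is approached as far as the arm can. A call with a gripper value outside its range is refused whole. The fingers move at their own pace and stop on an object; the grip force is fixed at half the most. Time passes only in rows, so rows that do not move let the fingers close. It gives the time, the measured TCP pose, the force, the opening and the grip force at its end, in the units of the state.
- manip.state(): the state, without advancing time (a new reading comes with each control period).
- manip.grab_frame(name): name is "side" or "top"; returns a dict with "image" (480x640x3 uint8, blue, green, red), "fov_y" (degrees; the focal length in pixels is half the picture's height over the tangent of half this angle, whatever the lens; pixels are square), "cx", "cy" (the principal point, pixels), "k1" (the pictures are not rectified: a ray, as slopes to the right and down, at radius r is drawn at 1 + k1 r^2 times it, then the intrinsics apply), "eye" and "rotation" of the camera in the world. Camera axes: x right, y down, z forward; pixel columns grow to the right and rows downward; lengths in m; the calibration is good to about 2 mm. A picture is of the moment at which its call begins. There is no depth.
- manip.job_done(): hands the job in; it is judged then, once.
The state is a dict: "time": time; "joint_pos": joint angles; "joint_vel": joint speeds; "joint_efforts": joint torques, N m; "tool_pos": TCP position; "tool_rot": TCP orientation; "contact_force": force on the tool from outside, world axes, zero at the start; "ft_torque": the same for the moment, N m; "gripper_width": opening from 0.0 (shut) to 1.0 (fully open); "grasp_force": force on a finger pad.
Only numpy, scipy, OpenCV 4.12 (cv2) and the standard library are available. Lean on these libraries where they do the work, as an engineer would, in place of code of your own. Each camera call takes 0.05 s, during which the arm holds its last target. There are 200 camera calls.

## Task

Pick up the big sprung tweezers by their finger pads, bring the tips close above the two pointed pins of the gap gauge and squeeze gently until each tip stands right over its own pin, without touching the gauge. Finish while still holding the tweezers there in the air, with the gap steady. Never squeeze the tweezers shut or hard, do not push the gauge's pins, and leave the other things on the bench alone.

Things in the scene. Friction and masses are not known exactly. Their poses are not given: they have to be found in the camera images.
- tweezers: big plain-steel sprung tweezers, 171 mm long, about 0.075 kg, lying with the two blades side by side in a narrow V, sprung open. Origin: on the underside, midway between the two finger pads (grasp here from above, closing along y); x points to the tips (at x = 70 mm), y to the left blade, z up. The heel, where the blades join, ends at x = -101 mm. The blades move as mirror images
- pad_left (a point): middle of the outer face of the left blade's finger pad, 9 mm above the underside. Each blade has such a pad: ribbed dark steel, 36 mm long, 18 mm high. Width over both pads in mm = 12.8 + 0.533 x tip gap (37 relaxed, 30 at gap 32, 18 at gap 10). Spring force on each pad about 8 N at gap 32, 12 N at gap 10; more than 60 N over both pads together counts as hard
- tip_left (a point): centre of the end of the left blade (+y side); x 70 mm, z 9 mm in the tweezers' frame. The tip is 3.5 mm thick and 5 mm high, so its underside is 2.5 mm below this point. Tip gap = distance from tip_left to tip_right: 46 mm relaxed, 3 mm shut; under 6 mm counts as squeezed shut
- tip_right (a point): centre of the end of the right blade (-y side), likewise
- tweezers_left (a joint): closing angle of the left blade (rad): 0 relaxed, 0.144 shut; the right blade follows equally
- gap_gauge: gap gauge fixed to the bench: a grey bar 40 x 120 mm, 10 mm high, with two upright pointed steel pins 6.6 mm thick; one on a fixed aluminium block, the other on a dark carriage that slides along the bar and has been set beforehand. Nothing else on it is higher than 27 mm. Origin: centre of the underside; y runs along the bar (the line of the pins), z up
- pin_fixed (a point): point of the fixed pin (its top end), at y = -20 mm on the gauge, 50 mm above the bench
- pin_sliding (a point): point of the sliding pin (its top end), 50 mm above the bench, 10 to 32 mm to the +y side of the fixed pin: this distance is the tip gap to set. It moves if pushed with more than about 6 N. Holding the tip centres about 10 mm above the pins' points is close enough (at most 20 mm)
- solder_spool: bystander: white and blue wire spool standing up, 52 mm diameter, 44 mm high, origin under its centre
- bnc_tee: bystander: small metal tee adapter, 34 x 42 mm, 15 mm high, origin under its centre
- terminator: bystander: small metal coaxial cylinder, 42 mm long, 15 mm high, origin under its centre
- relay: bystander: beige relay box, 22 x 28 mm, 37 mm high, origin under its centre
- screwdriver_small: bystander: small screwdriver with blue handle, 131 mm long, 16 mm high, origin under its centre
- spanner: bystander: open-ended spanner, 28 x 126 mm, 6 mm high, origin under its centre

How it is judged:
On the way:
1. the tweezers are lifted clear of the bench in the fingers (height (world z) of each of tweezers, tip_left above 0.03 m and contact force between the fingers and tweezers above 1 N), for 0.2 s.
At the end, for the whole second after the job is handed in: each tip centre is within 3.5 mm horizontally of the point of its own pin (one tip to each pin, either way round) and 1 to 22 mm above it; the tweezers are held by the fingers alone, off bench and gauge, and are still: under 20 mm/s and blades under 0.05 rad/s (((horizontal distance between tip_right and pin_fixed below 0.0035 m and horizontal distance between tip_left and pin_sliding below 0.0035 m) or (horizontal distance between tip_left and pin_fixed below 0.0035 m and horizontal distance between tip_right and pin_sliding below 0.0035 m)) and height (world z) of tip_left between 0.051 and 0.072 m and height (world z) of tip_right between 0.051 and 0.072 m and height (world z) of tweezers above 0.03 m and contact force between the fingers and tweezers above 1 N and contact force between tweezers and gap_gauge below 0.2 N and linear speed of tweezers below 0.02 m/s and velocity of joint tweezers_left between -0.05 and 0.05 rad/s); the arm keeps its last pose, push and grip.
It fails at once if the tweezers are squeezed shut (tip gap under 6 mm) (distance between tip_left and tip_right below 0.006 m).
It fails at once if the tweezers are squeezed hard (over 60 N of finger force, both pads added) (contact force between the fingers and tweezers above 60 N).
It fails at once if the tweezers or the robot press on the gauge with more than 5 N (contact force between any of tweezers, the arm, the fingers and gap_gauge above 5 N).
It fails at once if the gauge's setting is shifted by more than 1.5 mm (distance of pin_sliding from where it was at the start of the episode above 0.0015 m).
It fails at once if another thing on the bench is moved by more than 20 mm (distance of any of solder_spool, bnc_tee, terminator, relay, screwdriver_small, spanner from where it was at the start of the episode above 0.02 m).
It also fails if it takes over 45 s, if anything falls off the work surface, if the arm or the gripper's body presses on something with over 40 N, if the wrist force passes 120 N, or if a joint passes its speed limit or range.

## Working session

There is one attempt and no reset: what is moved stays moved. The work goes in short steps, Python scripts to look and compute and a tool call to move; the robot and the scene stay as the last step left them, time stands still between calls to the robot, and variables do not carry over. Pictures are saved under pics/ and viewed, at most 10 in all, crops included, and the job is handed in when it is done.

Besides the shell and the picture viewer there is one more tool, called by a JSON object that holds its "api" and its "payload", one argument or row to a line. move_arm: Moves the arm, as the interface text tells. Its arguments: {"type":"object","properties":{"increments":{"type":"array"}},"required":["increments"]}

```bash
mkdir -p pics; cat > h.py <<'E'
from plant import manip
import numpy as np, cv2
def grab(n):
    return manip.grab_frame(n)
def K(f):
    F=240/np.tan(np.radians(f["fov_y"])/2)
    return F
def ray(f,u,v):
    F=K(f); d=np.array([(u-f["cx"])/F,(v-f["cy"])/F]); p=d.copy()
    for _ in range(30): p=d/(1+f["k1"]*(p@p))
    R=np.array(f["rotation"])
    if R.ndim==1:
        w,x,y,z=R; from scipy.spatial.transform import Rotation as Q; R=Q.from_quat([x,y,z,w]).as_matrix()
    return np.array(f["eye"]),R@np.array([p[0],p[1],1.])
def plane(f,u,v,z):
    e,d=ray(f,u,v); return e+d*(z-e[2])/d[2]
def proj(f,P):
    R=np.array(f["rotation"]); c=R.T@(np.array(P)-np.array(f["eye"])); s=c[:2]/c[2]
    s=s*(1+f["k1"]*(s@s)); return s*K(f)+[f["cx"],f["cy"]]
def cross(f1,p1,f2,p2):
    e1,d1=ray(f1,*p1); e2,d2=ray(f2,*p2)
    A=np.stack([d1,-d2],1); t=np.linalg.lstsq(A,e2-e1,rcond=None)[0]
    a=e1+t[0]*d1;b=e2+t[1]*d2
    return (a+b)/2,np.linalg.norm(a-b)
E
python3 - <<'E'
from h import *
for n in("top","side"):
    f=grab(n); cv2.imwrite(f"pics/{n}0.png",f["image"]); print(n,{k:v for k,v in f.items() if k!="image"})
    np.save(f"{n}0.npy",f,allow_pickle=True)
print(manip.state())
E
```

```text
top {'fov_y': 54.59926756295381, 'cx': 318.28235318098024, 'cy': 240.22614254426887, 'k1': 0.03334327975645636, 'eye': array([ 0.36835648, -0.00918087,  1.00499932]), 'rotation': array([ 0.05911049, -0.69974404,  0.70923926, -0.0619992 ])}
side {'fov_y': 54.027863308305776, 'cx': 327.2910215053557, 'cy': 237.84330022691896, 'k1': -0.07524057424898438, 'eye': array([0.23206336, 0.75126734, 0.43498046]), 'rotation': array([ 0.1024696 , -0.15962258,  0.82543249, -0.53167831])}
{'time': 0.1, 'joint_pos': array([-1.35200804e+00,  5.33125598e-02,  1.61415601e+00, -6.46033146e-06,
        1.47602050e+00, -1.18994343e-01]), 'joint_vel': array([-0.00063952, -0.00187535, -0.00242598,  0.00060353,  0.00020768,
       -0.00058914]), 'joint_efforts': array([-1.06982105e-03, -3.94898772e+01, -3.71366394e+01, -2.57369038e-04,
        3.84859362e-03,  2.09302634e-06]), 'tool_pos': array([ 0.207     , -0.58912209,  0.23017291]), 'tool_rot': array([-9.46871909e-04,  9.85771236e-01,  1.68089771e-01, -5.05046745e-05]), 'contact_force': array([ 0.43135876, -0.13251538, -0.97284612]), 'ft_torque': array([-0.0119738 ,  0.00326081, -0.00349977]), 'grasp_force': 0.0, 'gripper_width': 1.0018240177505202}
```

View pics/top0.png

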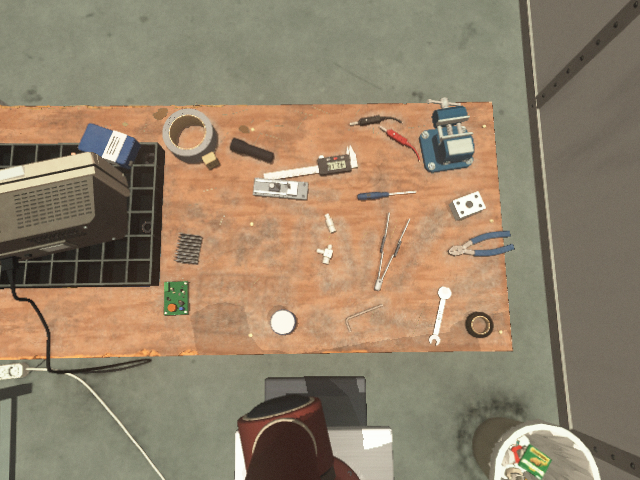

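View pics/side0.png

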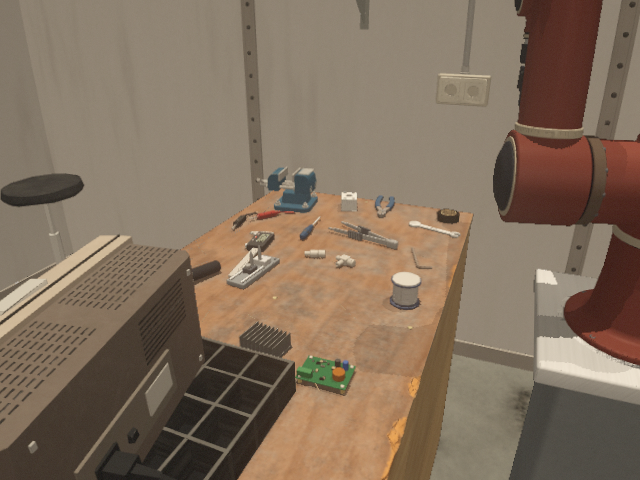

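```bash
sed -i 's/^def proj/def fixR(f):\n    from scipy.spatial.transform import Rotation as Q\n    R=np.array(f["rotation"])\n    return R if R.ndim==2 else Q.from_quat(np.roll(R,-1)).as_matrix()\ndef proj/; s/R=np.array(f\["rotation"\]); c=/R=fixR(f); c=/' h.py
python3 - <<'E'
from h import *
t=cv2.imread("pics/top0.png");s=cv2.imread("pics/side0.png")
cv2.imwrite("pics/tc.png",cv2.resize(t[160:300,240:420],None,fx=4,fy=4,interpolation=cv2.INTER_CUBIC))
a=cv2.resize(s[240:290,220:320],None,fx=8,fy=8,interpolation=cv2.INTER_CUBIC)[:300]
a=cv2.resize(s[235:290,220:290],None,fx=8,fy=8,interpolation=cv2.INTER_CUBIC)
cv2.imwrite("pics/sc.png",a)
cv2.imwrite("pics/st.png",cv2.resize(s[215:255,320:405],None,fx=8,fy=8,interpolation=cv2.INTER_CUBIC))
E
```

```text
(no output)
```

View pics/tc.png

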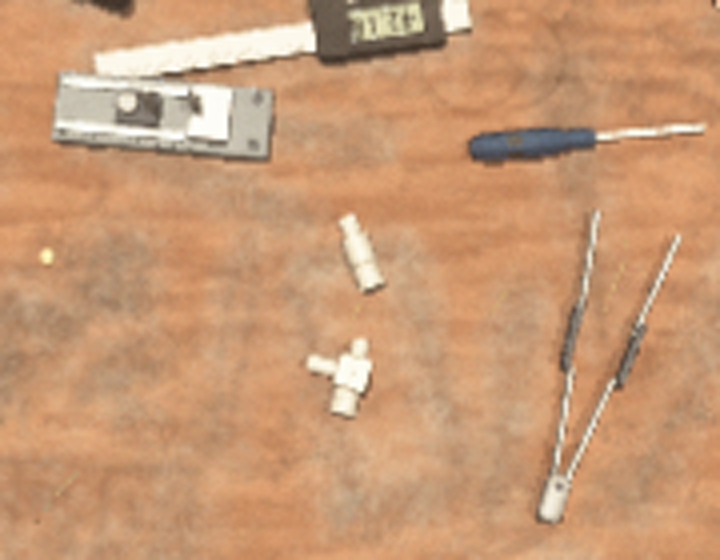

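View pics/sc.png

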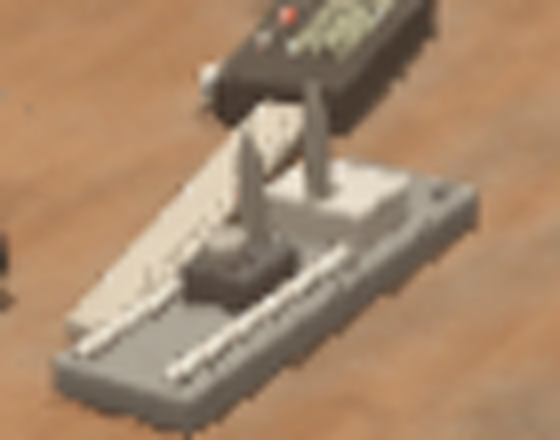

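```bash
python3 - <<'E'
from h import *
t=np.load("top0.npy",allow_pickle=True).item();s=np.load("side0.npy",allow_pickle=True).item()
for n,(a,b) in dict(fix=(316,80),sli=(247,124)).items():
    p=plane(s,220+(a-3.5)/8,235+(b-3.5)/8,.05); print(n,p,proj(t,p))
C=[plane(t,240+(a-1.5)/4,160+(b-1.5)/4,.01) for a,b in [(60,71),(274,92),(271,158),(54,141)]]
print(np.round(C,4)); C=np.array(C)
c=C.mean(0); y=(C[0]+C[3]-C[1]-C[2]); y/=np.linalg.norm(y); print(c,y, np.linalg.norm(C[0]-C[1]),np.linalg.norm(C[0]-C[3]),"fix pred",c-.02*y)
print("fix px pred", proj(t,[*(c-.02*y)[:2],.05]))
for n,a,b,z in [("tipL",596,212,.0115),("tipR",678,237,.0115),("padL",571,337,.018),("padR",630,355,.018),("heel",548,520,.012)]:
    print(n,plane(t,240+(a-1.5)/4,160+(b-1.5)/4,z))
cv2.imwrite("pics/tg.png",cv2.resize(t["image"][172:205,248:314],None,fx=12,fy=12,interpolation=cv2.INTER_CUBIC))
E
```

```text
fix [0.65735024 0.04266419 0.05      ] [290.74359648 183.32872112]
sli [0.66042832 0.06995592 0.05      ] [277.90786395 182.08396472]
[[0.6841 0.1249 0.01  ]
 [0.6706 0.0063 0.01  ]
 [0.6329 0.0083 0.01  ]
 [0.6441 0.1279 0.01  ]]
[0.65792024 0.06685158 0.01      ] [0.10301921 0.99467937 0.        ] 0.11938501348006468 0.040152526541605636 fix pred [0.65585985 0.04695799 0.01      ]
fix px pred [288.7270074  184.02910701]
tipL [ 0.59968886 -0.16932119  0.0115    ]
tipR [ 0.58508551 -0.21348665  0.0115    ]
padL [ 0.52947386 -0.15213886  0.018     ]
padR [ 0.51927085 -0.18340251  0.018     ]
heel [ 0.43203117 -0.1370641   0.012     ]
```

View pics/tg.png

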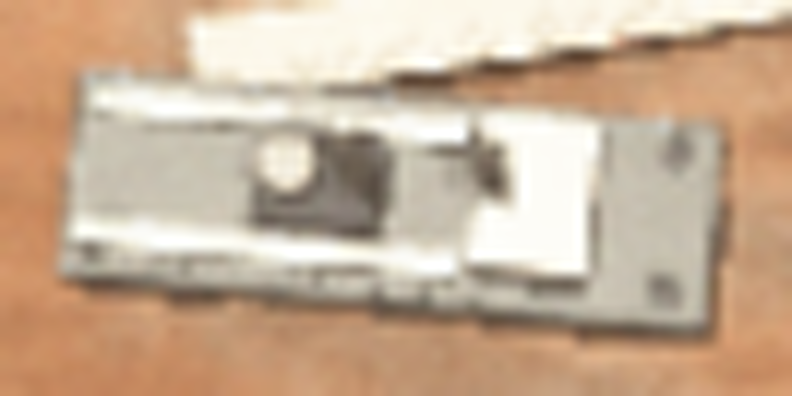

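View pics/st.png

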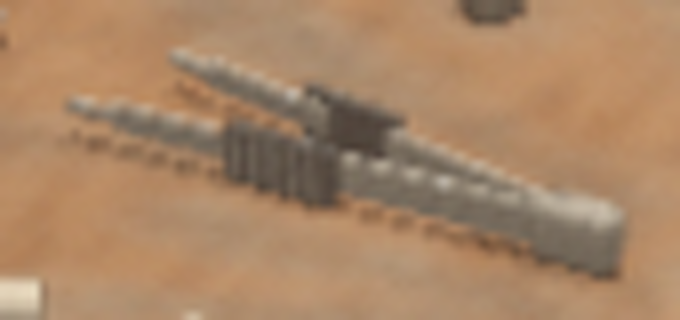

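The pictures show the fixed pin's point near (288,184) in the top view and (259,245) in the side view. The sliding pin is about 27 mm to its +y side. The tweezers lie with the heel at (377,290), tips at (389,213) and (409,219), and pads at (382,244) and (397,248). First I turn the tool to line up with the tweezers.

{"api": "move_arm", "payload": {
  "increments": [0, 0, 0, 0.083, 1, 0, 0, 0, 0.083, 1, 0, 0, 0, 0.083, 1, 0, 0, 0, 0.083, 1, 0, 0, 0, 0.083, 1, 0, 0, 0, 0.083, 1, 0, 0, 0, 0.083, 1, 0, 0, 0, 0.083, 1]
}}

```text
time: 0.77
tool_pos: [0.207, -0.5893, 0.2305]
tool_rot: [-0.001, 0.986, -0.164, -0.0]
contact_force: [1.1, -0.6, -0.3]
gripper_width: 1.001
grasp_force: 0.0
```

```bash
cat >> h.py <<'E'
from scipy.spatial.transform import Rotation as Q
def delta(P,ang=None,s=None):
    s=s or manip.state(); R=Q.from_quat(np.roll(s["tool_rot"],-1)).as_matrix()
    yaw=np.arctan2(R[1,0],R[0,0]); print("t %.2f tcp"%s["time"],s["tool_pos"],"yaw",yaw,"tilt",R[2,:],"w",s["gripper_width"],"gf",s["grasp_force"],"F",s["contact_force"])
    if ang is not None: print("spin",-(ang-yaw))
    print("shift mm",np.round(R.T@(np.array(P)-s["tool_pos"])*1e3,2))
E
python3 -c "
from h import *
delta([.526,-.1688,.12],-.327)"
```

```text
t 0.77 tcp [ 0.20702118 -0.58930567  0.23054217] yaw -0.33036634851747615 tilt [-6.46191631e-04 -1.08142016e-03 -9.99999206e-01] w 1.0006638664977658 gf 0.0 F [ 1.12189844 -0.60927895 -0.29469939]
spin -0.0033663485174761365
shift mm [ 165.39 -501.12  110.98]
```

{"api": "move_arm", "payload": {
  "increments": [10.3, -31.3, 0, 0, 1, 10.3, -31.3, 0, 0, 1, 10.3, -31.3, 0, 0, 1, 10.3, -31.3, 0, 0, 1, 10.3, -31.3, 0, 0, 1, 10.3, -31.3, 0, 0, 1, 10.3, -31.3, 0, 0, 1, 10.3, -31.3, 0, 0, 1]
}}

```text
time: 1.43
tool_pos: [0.3659, -0.3772, 0.2308]
tool_rot: [-0.0, 0.987, -0.163, -0.0]
contact_force: [0.2, -0.7, -0.9]
gripper_width: 1.0
grasp_force: 0.0
```

{"api": "move_arm", "payload": {
  "increments": [10.3, -31.3, 10, 0, 0.7, 10.3, -31.3, 14, 0, 0.7, 10.3, -31.3, 15, 0, 0.7, 10.3, -31.3, 15, 0, 0.7, 10.3, -31.3, 15, 0, 0.7, 10.3, -31.3, 15, 0, 0.7, 10.3, -31.3, 14, 0, 0.7, 10.3, -31.3, 13, 0, 0.7]
}}

```text
time: 2.1
tool_pos: [0.5239, -0.1663, 0.1189]
tool_rot: [-0.0, 0.987, -0.162, -0.001]
contact_force: [0.4, -0.0, 0.2]
gripper_width: 0.703
grasp_force: 0.0
```

{"api": "move_arm", "payload": {
  "increments": [0, 0, 0, 0, 0.7, 0, 0, 0, 0, 0.7, 0, 0, 0, 0, 0.7]
}}

```text
time: 2.35
tool_pos: [0.5235, -0.1681, 0.1201]
tool_rot: [0.0, 0.987, -0.162, -0.0]
contact_force: [-0.5, -0.1, -1.4]
gripper_width: 0.701
grasp_force: 0.0
```

```bash
python3 - <<'E'
from h import *
delta([.526,-.1688,.001],-.327)
t=grab("top");s=grab("side")
a=cv2.resize(t["image"][190:310,330:450],None,fx=4,fy=4,interpolation=cv2.INTER_CUBIC);b=cv2.resize(s["image"][180:260,310:420],None,fx=4,fy=4,interpolation=cv2.INTER_CUBIC)
o=np.zeros((480,800,3),np.uint8)
b=cv2.resize(s["image"][180:280,320:400],None,fx=4,fy=4,interpolation=cv2.INTER_CUBIC)
o[:,:480]=a;o[:400,480:]=b;cv2.imwrite("pics/g1.png",o)
E
```

```text
t 2.35 tcp [ 0.52348241 -0.1681383   0.12009943] yaw -0.3257494312062358 tilt [-5.99971920e-04  3.71786687e-04 -9.99999751e-01] w 0.7014489132843081 gf 0.0 F [-0.45829494 -0.08624702 -1.39180562]
spin 0.0012505687937642285
shift mm [  2.67  -0.22 119.1 ]
```

View pics/g1.png

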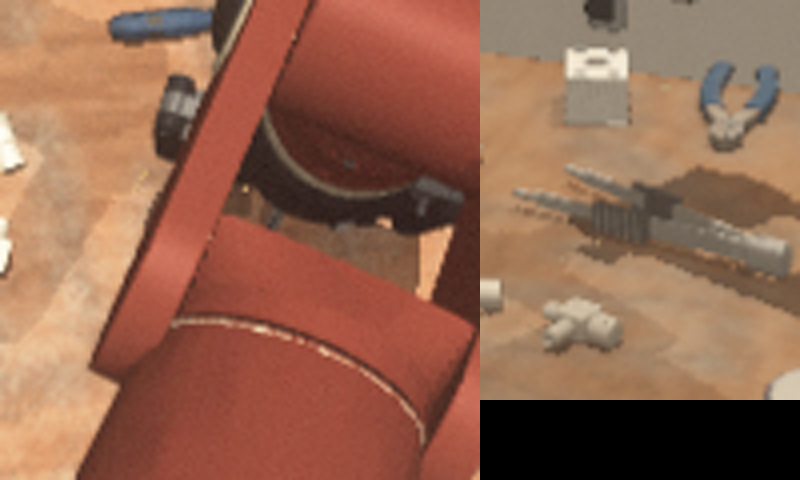

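Only the side view (right) shows the tweezers now, with the pads at about (475,235) and (490,232). The arm hides them from above. I'll go down to them.

{"api": "move_arm", "payload": {
  "increments": [1, 0, 18, 0, 0.7, 1, 0, 18, 0, 0.7, 0.7, 0, 18, 0, 0.7, 0, 0, 18, 0, 0.7, 0, 0, 18, 0, 0.7, 0, 0, 15, 0, 0.7, 0, 0, 9, 0, 0.7, 0, 0, 4, 0, 0.7]
}}

```text
time: 3.12
tool_pos: [0.5252, -0.1696, 0.0013]
tool_rot: [-0.0, 0.987, -0.163, -0.001]
contact_force: [0.4, 0.5, 0.1]
gripper_width: 0.699
grasp_force: 0.0
```

{"api": "move_arm", "payload": {
  "increments": [0, 0, 0, 0, 0.6, 0, 0, 0, 0, 0.55, 0, 0, 0, 0, 0.5, 0, 0, 0, 0, 0.5]
}}

```text
time: 3.45
tool_pos: [0.5272, -0.1695, 0.0036]
tool_rot: [0.0, 0.987, -0.162, 0.001]
contact_force: [-0.8, -0.4, 0.1]
gripper_width: 0.501
grasp_force: 0.2
```

{"api": "move_arm", "payload": {
  "increments": [0, 0, 0, 0, 0.48, 0, 0, 0, 0, 0.46, 0, 0, 0, 0, 0.44, 0, 0, 0, 0, 0.42, 0, 0, 0, 0, 0.41, 0, 0, 0, 0, 0.4, 0, 0, 0, 0, 0.4]
}}

```text
time: 4.03
tool_pos: [0.5273, -0.1694, 0.0038]
tool_rot: [0.0, 0.987, -0.162, 0.001]
contact_force: [-2.1, 0.4, 6.8]
gripper_width: 0.401
grasp_force: 7.5
```

{"api": "move_arm", "payload": {
  "increments": [0, 0, -1, 0, 0.39, 0, 0, -2, 0, 0.38, 0, 0, -4, 0, 0.37, 0, 0, -6, 0, 0.37, 0, 0, -8, 0, 0.37, 0, 0, -8, 0, 0.37, 0, 0, -6, 0, 0.37, 0, 0, -4, 0, 0.37]
}}

```text
time: 4.7
tool_pos: [0.527, -0.1692, 0.0429]
tool_rot: [0.0, 0.987, -0.162, 0.001]
contact_force: [-0.0, -0.5, 0.6]
gripper_width: 0.373
grasp_force: 6.5
```

{"api": "move_arm", "payload": {
  "increments": [0, 0, -5, 0, 0.37, 0, 0, -10, 0, 0.37, 0, 0, -15, 0, 0.37, 0, 0, -15, 0, 0.37, 0, 0, -15, 0, 0.37, 0, 0, -10, 0, 0.37, 0, 0, -5, 0, 0.37, 0, 0, 0, 0, 0.37]
}}

```text
time: 5.37
tool_pos: [0.5271, -0.1693, 0.118]
tool_rot: [0.0, 0.987, -0.162, 0.001]
contact_force: [0.0, 0.8, -1.5]
gripper_width: 0.372
grasp_force: 6.5
```

```bash
python3 - <<'E'
from h import *
m=np.array([.657,.0607]); x=np.array([.9947,-.103])
delta([*(m-.07*x),.12],-.103)
s=grab("side");np.save("s1.npy",s,allow_pickle=True)
t=manip.state()["tool_pos"]; print(proj(s,t))
u,v=proj(s,t).astype(int)
o=np.zeros((480,800,3),np.uint8)
cv2.imwrite("pics/g2.png",cv2.resize(s["image"][v-70:v+30,u-80:u+80],None,fx=5,fy=5,interpolation=cv2.INTER_CUBIC));print(u,v)
E
```

```text
t 5.37 tcp [ 0.5270846  -0.16930196  0.11796515] yaw -0.3262062697196243 tilt [ 2.67137136e-03  2.93174719e-04 -9.99996389e-01] w 0.3719480825095609 gf 6.528527124901302 F [ 0.03117724  0.82436838 -1.5290216 ]
spin -0.22320626971962432
shift mm [ -18.9  -244.02   -2.16]
[359.62001139 187.10553901]
359 187
```

View pics/g2.png

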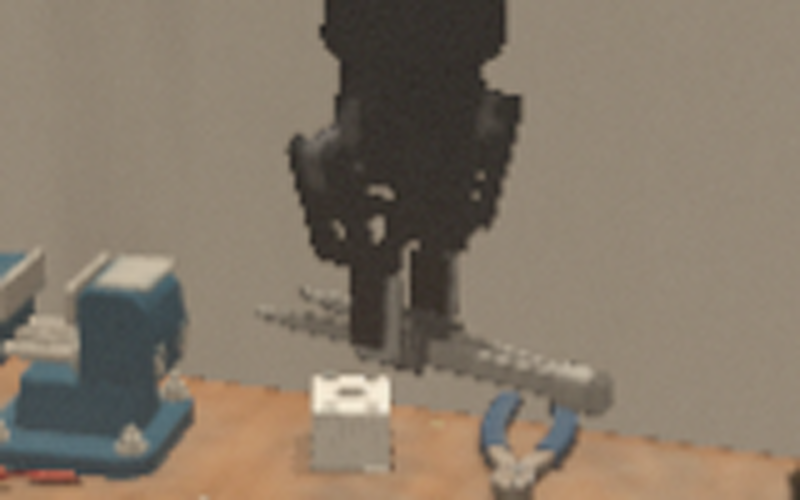

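The side picture shows the tweezers hanging level in the fingers, with the near tip at about (331,179). Next I turn and carry them over.

{"api": "move_arm", "payload": {
  "increments": [0, 0, 0, -0.028, 0.37, 0, 0, 0, -0.028, 0.37, 0, 0, 0, -0.028, 0.37, 0, 0, 0, -0.028, 0.37, 0, 0, 0, -0.028, 0.37, 0, 0, 0, -0.028, 0.37, 0, 0, 0, -0.028, 0.37, 0, 0, 0, -0.027, 0.37]
}}

```text
time: 6.08
tool_pos: [0.5254, -0.1685, 0.1146]
tool_rot: [-0.001, 0.999, -0.051, -0.001]
contact_force: [0.8, 0.7, -1.5]
gripper_width: 0.37
grasp_force: 6.5
```

```bash
python3 - <<'E'
from h import *
m=np.array([.656,.0607]); x=np.array([.9947,-.103])
delta([*(m-.07*x),.10],-.103)
E
```

```text
t 6.08 tcp [ 0.52535189 -0.16849758  0.11464478] yaw -0.10183499633336283 tilt [-2.67088524e-03 -9.95501825e-04 -9.99995938e-01] w 0.36952979066449304 gf 6.529000491136685 F [ 0.78615702  0.66429036 -1.47533856]
spin 0.00116500366663716
shift mm [  36.71 -241.37   14.79]
```

{"api": "move_arm", "payload": {
  "increments": [2, -10, 0, 0, 0.37, 3, -20, 0, 0, 0.37, 4, -25, 0, 0, 0.37, 4, -25, 0, 0, 0.37, 4, -25, 0, 0, 0.37, 4, -25, 0, 0, 0.37, 4, -25, 0, 0, 0.37, 4, -25, 0, 0, 0.37]
}}

```text
time: 6.75
tool_pos: [0.5731, 0.0092, 0.1152]
tool_rot: [-0.0, 0.999, -0.052, -0.001]
contact_force: [-0.1, 0.1, -1.2]
gripper_width: 0.369
grasp_force: 6.5
```

{"api": "move_arm", "payload": {
  "increments": [3, -25, 0, 0, 0.37, 2, -20, 0, 0, 0.37, 2, -11, 0, 0, 0.37, 0.5, -5.5, 0, 0, 0.37, 0, 0, 0, 0, 0.36, 0, 0, 0, 0, 0.35, 0, 0, 0, 0, 0.34, 0, 0, 0, 0, 0.34]
}}

```text
time: 7.42
tool_pos: [0.5873, 0.0665, 0.1162]
tool_rot: [0.0, 0.999, -0.052, -0.0]
contact_force: [0.6, 0.5, 0.1]
gripper_width: 0.345
grasp_force: 7.3
```

```bash
python3 - <<'E'
from h import *
m=np.array([.656,.0607]); x=np.array([.9947,-.103])
delta([*(m-.07*x),.07],-.103)
t=grab("top");s=grab("side")
np.save("s2.npy",s,allow_pickle=True);np.save("t2.npy",t,allow_pickle=True)
o=np.zeros((480,800,3),np.uint8)
p=manip.state()["tool_pos"]; print(proj(s,p),proj(t,p))
o[:,:400]=cv2.resize(t["image"][140:260,240:340],None,fx=4,fy=4,interpolation=cv2.INTER_CUBIC)
o[:,400:]=cv2.resize(s["image"][190:286,220:300],None,fx=5,fy=5,interpolation=cv2.INTER_CUBIC)
cv2.imwrite("pics/g3.png",o)
E
```

```text
t 7.42 tcp [0.58733565 0.06652161 0.11623955] yaw -0.10465784719942973 tilt [-1.48055014e-04  2.01219062e-04 -9.99999969e-01] w 0.34471208738998227 gf 7.322925454209326 F [0.57716579 0.47695978 0.09871935]
spin -0.0016578471994297406
shift mm [-1.1  -1.29 46.24]
[284.82877184 222.27590037] [276.75485649 208.01740942]
```

View pics/g3.png

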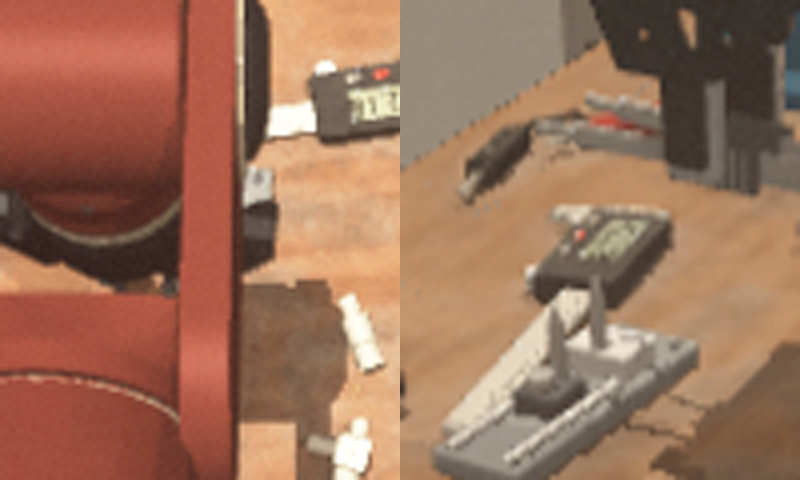

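The side view shows the near tip at (247,215), the far tip at (258,209), and the pins at (251,251) and (259,245). The arm hides the tips from above. I'll turn the tweezers sideways for a moment so that both cameras see the tips near the gauge, and use that to tie the robot's frame to the cameras.

{"api": "move_arm", "payload": {
  "increments": [0, 0, 0, 0.1, 0.34, 0, 0, 0, 0.1, 0.34, 0, 0, 0, 0.1, 0.34, 0, 0, 0, 0.1, 0.34, 0, 0, 0, 0.1, 0.34, 0, 0, 0, 0.1, 0.34, 0, 0, 0, 0.1, 0.34, 0, 0, 0, 0.1, 0.34]
}}

```text
time: 8.18
tool_pos: [0.5874, 0.0669, 0.1164]
tool_rot: [0.0, 0.898, -0.439, 0.0]
contact_force: [0.4, 0.4, 0.2]
gripper_width: 0.343
grasp_force: 7.3
```

{"api": "move_arm", "payload": {
  "increments": [0, 0, 0, 0.1, 0.34, 0, 0, 0, 0.1, 0.34, 0, 0, 0, 0.1, 0.34, 0, 0, 0, 0.1, 0.34, 0, 0, 0, 0.1, 0.34, -5, -5, 0, 0, 0.34, -12, -10, 0, 0, 0.34, -12, -10, 0, 0, 0.34]
}}

```text
time: 8.85
tool_pos: [0.608, 0.101, 0.1165]
tool_rot: [-0.0, 0.764, -0.645, 0.0]
contact_force: [0.4, -0.1, -0.6]
gripper_width: 0.345
grasp_force: 7.3
```

{"api": "move_arm", "payload": {
  "increments": [-12, -10, 0, 0, 0.34, -8, -7, 0, 0, 0.34, -4, -3, 0, 0, 0.34, 0, 0, 0, 0, 0.34, 0, 0, 0, 0, 0.34, 0, 0, 0, 0, 0.34]
}}

```text
time: 9.35
tool_pos: [0.6227, 0.1271, 0.116]
tool_rot: [0.0, 0.764, -0.645, -0.0]
contact_force: [-0.3, 0.3, -0.9]
gripper_width: 0.342
grasp_force: 7.3
```

```bash
python3 - <<'E'
from h import *
delta([.6,.1,.1])
t=grab("top");s=grab("side")
np.save("s3.npy",s,allow_pickle=True);np.save("t3.npy",t,allow_pickle=True)
st=manip.state();p=st["tool_pos"];R=Q.from_quat(np.roll(st["tool_rot"],-1)).as_matrix()
o=np.zeros((600,800,3),np.uint8)
for k,sg in(("L",-1),("R",1)):   # tweezers +y = -tool y
    P=p+R@np.array([.07,sg*.0155,-.0052]);print(k,P,proj(t,P),proj(s,P))
c=proj(t,p+R@[.07,0,0]).astype(int);d=proj(s,p+R@[.07,0,0]).astype(int);print(c,d)
o[:480,:400]=cv2.resize(t["image"][c[1]-30:c[1]+30,c[0]-30:c[0]+20],None,fx=8,fy=8,interpolation=cv2.INTER_CUBIC)
o[:480,400:]=cv2.resize(s["image"][d[1]-30:d[1]+30,d[0]-25:d[0]+25],None,fx=8,fy=8,interpolation=cv2.INTER_CUBIC)
cv2.imwrite("pics/g4.png",o)
E
```

```text
t 9.35 tcp [0.62272711 0.12707098 0.11604757] yaw -1.4030723911909613 tilt [ 2.43723400e-04  6.73337463e-04 -9.99999744e-01] w 0.34195674716189456 gf 7.320648266286298 F [-0.27510284  0.30191091 -0.9171234 ]
shift mm [22.89 26.92 16.07]
L [0.6496566  0.06036571 0.1214124 ] [279.77271638 176.64880673] [255.65177556 213.59040466]
R [0.6190885  0.05520905 0.12142317] [282.40585204 191.6166408 ] [271.86554439 214.91623204]
[281 184] [263 216]
```

View pics/g4.png

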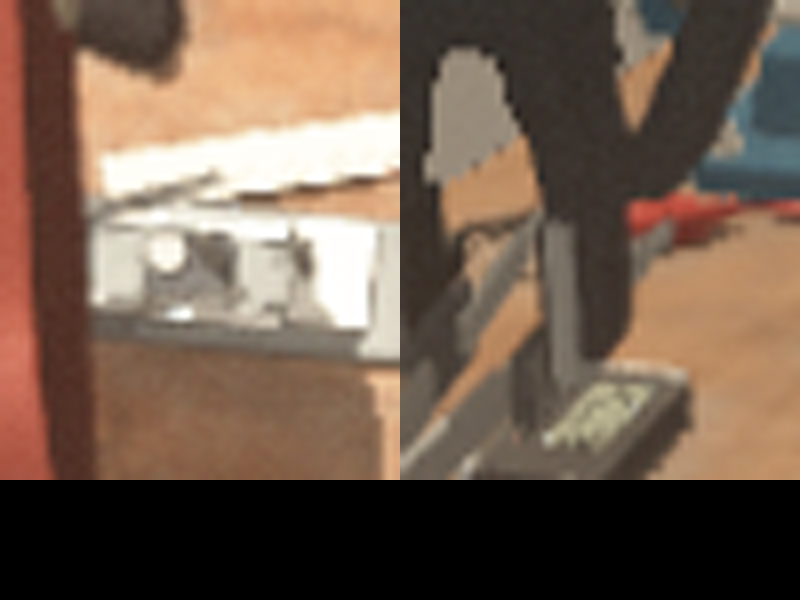

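Top view: the left tip's end is at about (278,176), and the right tip is over the bar's front edge near (281,193). The side view is cluttered. That was the tenth picture, so from here I measure numerically by differencing against the first frames.

```bash
python3 - <<'E'
from h import *
t0=np.load("top0.npy",allow_pickle=True).item()["image"];t=np.load("t3.npy",allow_pickle=True).item()["image"]
d=np.abs(t.astype(int)-t0).max(2)
print("cols 262..292");
for r in range(172,200): print(r,' '.join('%3d'%v for v in d[r,262:293]))
E
```

```text
cols 262..292
172  22  21  23  19  19  24  22  23  22  24  26  27  24  19  12  10  11  10  12  13  14  13  13  14  14  13  14  13  13  13  13
173  21  25  26  21  29  25  18  12  10  13  14  13  10  11  13  12  11  12  12  13  14  13  11  14  13  14  12  13  12  12  14
174  23  24  12  13  15  15  13  14  11  10  13  13  11  14  11   2   4  11  11  11  13  14  11  13  14  19  14  12  11  12  20
175  24  24  14  14  14  12  13  11  12  14  11   5   3   1   7  56  29   6  14  14  15  12  10  13  16  13  14  17  10  11  16
176  25  22  15  13  14  13  11   3   2   2   1  38  53  77  99  82  60   9  18  15  11  11  15  13  16  20  28  20  15  15  25
177  24  25  22  11  10   5  10  60  64  95  95  91  75  77  52  34  12  26  16  23  17  13  13  26  22  18  15  13  19  18  20
178   7   5   5   5  28  65  98  95  99 106  90  60  61  37   4  20  26  25  20  10  14   7   6  15  18  19  17  16  18  21  21
179  59  60  69  61  59  77  74  76  22  14   6  26  22  21  21  18  17  19  20  14  17  19  18  15  22  25  25  22  23  25  25
180 119 119 107  90  61  43  18   9  13  19  22  25  25  27  2
[... 1797 characters left out ...]
  25  43  63  67  79  74  72  70  68  18   8   5  21  29  18
195  71  59  66  71  78  76  64  59  58  62  61  62  38  72  69  74  69  60  75  82  65  50  56  35  70  46  20  19  18  12  18
196  14   9   6   9   7  22  19  18   9  11  25  37  40  43  54  56  42  12  61  65  56  29  69  65  64  59  62  75  72  56  17
197  35  13  17  22  32  65  52  50  19  22  18  22  19  23  24  23  15   7   5   8   5   4  29  36  30  10  35  51  55  55  63
198  88  67  67  68  66  67  67  61  63  60  63  61  64  55  63  65  56  21  16  20  17  18  17  16  22  20   8  12   8   6   4
199  88  66  67  66  71  66  63  64  63  60  64  62  65  62  62  64  65  64  63  64  61  60  59  56  64  53  16  15  23  20  20
```

```bash
python3 - <<'E'
from h import *
s=np.load("side0.npy",allow_pickle=True).item();im=s["image"].astype(int)
print("gray cols 244..270; then red-blue")
for r in range(242,266): print(r,' '.join('%3d'%v for v in im[r,244:271].mean(1)),'|',' '.join('%2d'%v for v in (im[r,244:271,2]-im[r,244:271,0])))
y=np.array([.103,.9947]);f=np.array([.6559,.0470])
for g in (0,24,26,28,30):
    p=f+g/1e3*y; print(g,proj(s,[*p,.05]),proj(s,[*p,.038]))
E
```

```text
gray cols 244..270; then red-blue
242 136 136 138 149 117  97  96  93  94  95  93  95  95  90  93  92  85  87 107  95  90  87  69  58  59  58  70 | 85 84 83 61 43 29 26 27 28 27 28 27 26 24 25 29 25 28 30 28 25 24 26 25 24 25 25
243 137 177 207 146 102  93  94  94  93  94  94  95  95  93  92  92  93  92  92  92  92  75  62  60  59  65  89 | 83 57 40 41 26 26 28 27 28 28 28 25 25 27 27 28 28 25 28 28 26 22 25 25 25 28 40
244 131 194 188 111  92  82  91  92  94  93  90  92  93  92  94  91  92  92  93  92  79  60  60  61  64  78  99 | 74 39 26 28 24 26 27 26 26 27 27 27 27 27 25 26 26 26 26 28 25 26 25 25 26 32 47
245 143 161 121  70  71  68  72  72  72  78  78  82  83  87 109 112  93  91  92  76  64  58  59  63  84 128 133 | 77 32 19 25 24 24 26 25 24 24 26 26 27 24 27 27 26 26 25 24 25 24 25 24 36 55 58
246 150 128  96  60  63  60  62  61  61  62  63  67  68  74 109 117  73  75  74  62  60  62  62  71  98 143 146 | 75 29 27 27 23 24 23 25 23 26 23 22 27 24 25 26 27 27 26 25 26 24 24 30 45 61 62
247 149 140  97  54  61  61  64  61  69 110  80  66  62  68 105 117  76  64  61  59  60  60
[... 3207 characters left out ...]
7 28 27 27 25 24
264 177 196 178 180 179 178 154 105 101 104 141 124 134 130 129 129 126 124 127 130 129 121 119 125 141 150 157 | 38 35 33 32 33 33 30 27 24 25 24 24 26 26 26 29 27 28 27 27 27 27 28 27 25 23 23
265 209 155 169 181 171 161 124 107 107 106 126 117 125 138 140 139 135 120 162 147 128 121 120 152 159 152 135 | 36 32 31 30 31 30 27 24 22 22 20 21 22 24 25 23 25 27 30 28 25 27 26 24 23 22 24
0 [258.60775298 245.58136099] [258.98331948 251.22497032]
24 [251.14390152 250.44138918] [251.57092106 256.17844928]
26 [250.50753341 250.85584917] [250.9390342  256.60080207]
28 [249.8689013  251.27179854] [250.30491419 257.0246605 ]
30 [249.22799386 251.68924484] [249.66854996 257.45003211]
```

{"api": "move_arm", "payload": {
  "increments": [0, 0, 0, -0.1, 0.34, 0, 0, 0, -0.1, 0.34, 0, 0, 0, -0.1, 0.34, 0, 0, 0, -0.1, 0.34, 0, 0, 0, -0.1, 0.34, 0, 0, 0, -0.1, 0.34, 0, 0, 0, -0.1, 0.34, 0, 0, 0, -0.1, 0.34]
}}

```text
time: 10.12
tool_pos: [0.6228, 0.1267, 0.1164]
tool_rot: [0.0, 0.955, -0.295, 0.0]
contact_force: [0.5, 0.5, -0.8]
gripper_width: 0.338
grasp_force: 7.3
```

{"api": "move_arm", "payload": {
  "increments": [0, 0, 0, -0.1, 0.335, 0, 0, 0, -0.1, 0.33, 0, 0, 0, -0.1, 0.325, 0, 0, 0, -0.1, 0.32, 0, 0, 0, -0.1, 0.315, 0, 0, 0, 0, 0.31, 0, 0, 0, 0, 0.305, 0, 0, 0, 0, 0.305]
}}

```text
time: 10.78
tool_pos: [0.6229, 0.127, 0.1164]
tool_rot: [-0.0, 0.999, -0.053, 0.0]
contact_force: [0.7, -0.6, -0.4]
gripper_width: 0.309
grasp_force: 8.5
```

```bash
python3 -c "
from h import *
delta([.5890,.0675,.08],-.103)"
```

```text
t 10.78 tcp [0.62291814 0.12698917 0.11637047] yaw -0.10571145095425119 tilt [ 6.20115441e-05 -3.98065991e-05 -9.99999997e-01] w 0.3094662627066461 gf 8.45532014966011 F [ 0.68148074 -0.57115724 -0.35121179]
spin -0.002711450954251196
shift mm [-27.45  62.74  36.37]
```

{"api": "move_arm", "payload": {
  "increments": [-2, 5, 3, 0, 0.305, -4, 9, 5, 0, 0.305, -4, 10, 6, 0, 0.305, -5, 10, 6, 0, 0.305, -4, 10, 6, 0, 0.305, -4, 9, 5, 0, 0.305, -3, 6, 3, 0, 0.305, -1.5, 3.7, 2.4, 0, 0.305]
}}

```text
time: 11.45
tool_pos: [0.5882, 0.0666, 0.0791]
tool_rot: [0.0, 0.999, -0.052, -0.001]
contact_force: [-0.9, -0.2, -1.2]
gripper_width: 0.307
grasp_force: 8.4
```

{"api": "move_arm", "payload": {
  "increments": [0, 0, 0, -0.002, 0.305, 0, 0, 0, 0, 0.305, 0, 0, 0, 0, 0.305, 0, 0, 0, 0, 0.305]
}}

```text
time: 11.78
tool_pos: [0.5898, 0.0681, 0.0805]
tool_rot: [-0.0, 0.999, -0.05, 0.001]
contact_force: [-0.1, -0.6, -0.7]
gripper_width: 0.305
grasp_force: 8.4
```

```bash
python3 - <<'E'
from h import *
delta([.5890,.0675,.056],-.103)
s0=np.load("side0.npy",allow_pickle=True).item()["image"].astype(int)
s=grab("side");np.save("s4.npy",s,allow_pickle=True)
st=manip.state();p=st["tool_pos"];R=Q.from_quat(np.roll(st["tool_rot"],-1)).as_matrix()
for g in (26,28,30):
  for sg in (-1,1): print(g,sg,proj(s,p+R@[.0687,sg*g/2000,-.0052]))
d=np.abs(s["image"]-s0).max(2)
c=proj(s,p+R@[.0687,0,-.0052]).astype(int);print(c)
print("cols",c[0]-12)
for r in range(c[1]-12,c[1]+14): print(r,' '.join('%3d'%v for v in d[r,c[0]-12:c[0]+16]),'|',' '.join('%3d'%v for v in s["image"][r,c[0]-12:c[0]+16].mean(1)))
E
```

```text
t 11.78 tcp [0.5897546  0.06808611 0.08047113] yaw -0.10068628781733849 tilt [ 1.07955691e-03 -2.01254283e-04 -9.99999397e-01] w 0.3049709683445944 gf 8.444663733243942 F [-0.11909686 -0.60978227 -0.68548018]
spin 0.0023137121826615065
shift mm [-0.72  0.66 24.47]
26 -1 [248.50638323 233.59681773]
26 1 [256.77124007 228.62821384]
28 -1 [248.18069896 233.792678  ]
28 1 [257.08149656 228.44176062]
30 -1 [247.8544227  233.98889945]
30 1 [257.39120163 228.25564343]
[252 231]
cols 240
219   4   7   3   1   3   4   7   6   6   6   5   5   6   4   4   5   2   5   1   3   1  13  38  89  89  89  91  96 |  84  75  58  54  47  58 139 146 146 147 150 143 139 138 154 146 111  78  73  72  70  67  55  54  55  57  55  55
220   3   2   2   3   2   4   5   6   7   6   5   4   4   7   5   7   6   3   8   6   5   1  57 109 116 113 112 116 |  73  59  52  50  54  84 122 150 151 150 148 121 117 119 126 151 134 133 136 134 133 129  83  54  52  53  56  55
221   4   2   4   2   5   5   5   5   6   7   6   5   5   6   5   6   7   6   6   8   5   0  57 114 116 119 118 116 |  58  55  53  57  87 138 138 152 144 1
[... 4664 characters left out ...]
94  86  65
242   5   7   5   5   6   5   8   6   7   3   2   3   5   3   5   1   3   3   2   8   3   3   4   4   4   4   2   5 | 141 140 139 139 142 141 145 153 124 100  97  96  98  97  97  96  96  92  94  98  88  88 110  98  93  90  68  61
243   6   7   6   7   5   6   6   7   4   5   3   3   1   2   2   3   1   3   3   3   3   2   3   4   2   1   5   4 | 140 139 140 140 140 183 212 153 105  97  96  95  94  95  96  97  96  95  94  94  94  93  93  95  93  76  58  58
244   5   7   6   6   5   6   5   4   3   5   4   1   2   3   5   4   3   4   1   6   4   2   5   5   3   3   5   4 | 140 140 140 143 135 200 193 115  94  86  94  93  95  95  95  96  95  94  94  96  94  93  97  95  78  59  57  58
```

```bash
python3 -c "
from h import *
delta([.5877,.0663,.057],-.103)"
```

```text
t 11.83 tcp [0.58966176 0.06809841 0.08037941] yaw -0.10072197106633383 tilt [ 9.11925874e-04 -1.79744956e-04 -9.99999568e-01] w 0.3092197698352805 gf 8.444128185510635 F [-0.21152594 -0.35927331 -0.85929946]
spin 0.0022780289336661597
shift mm [-1.79  1.99 23.38]
```

{"api": "move_arm", "payload": {
  "increments": [-0.8, 1, 0, 0.002, 0.31, -1, 1, 0, 0, 0.316, 0, 0, 3, 0, 0.316, 0, 0, 5, 0, 0.316, 0, 0, 6, 0, 0.316, 0, 0, 5, 0, 0.316, 0, 0, 3, 0, 0.316, 0, 0, 1.4, 0, 0.316]
}}

```text
time: 12.5
tool_pos: [0.5865, 0.0659, 0.0552]
tool_rot: [0.0, 0.999, -0.052, -0.001]
contact_force: [0.2, -1.1, -0.7]
gripper_width: 0.311
grasp_force: 8.1
```

{"api": "move_arm", "payload": {
  "increments": [0, 0, 0, 0, 0.316, 0, 0, 0, 0, 0.316, 0, 0, 0, 0, 0.316, 0, 0, 0, 0, 0.316, 0, 0, 0, 0, 0.316, 0, 0, 0, 0, 0.316]
}}

```text
time: 13.0
tool_pos: [0.5873, 0.0659, 0.0567]
tool_rot: [-0.0, 0.999, -0.052, 0.0]
contact_force: [-0.0, 0.5, 0.3]
gripper_width: 0.318
grasp_force: 8.1
```

```bash
python3 - <<'E'
from h import *
delta([.5877,.0663,.057],-.103)
s0=np.load("side0.npy",allow_pickle=True).item()["image"].astype(int)
s=grab("side");np.save("s5.npy",s,allow_pickle=True)
st=manip.state();p=st["tool_pos"];R=Q.from_quat(np.roll(st["tool_rot"],-1)).as_matrix()
for g in (26,28):
  for sg in (-1,1): print(g,sg,proj(s,p+R@[.0687,sg*g/2000,-.0052]))
y=np.array([.103,.9947]);f=np.array([.6559,.0470])
z=p[2]+.0052
for g in (0,.027): print("want at tip height",z,proj(s,[*(f+g*y),z])+[.12,-1.05])
d=np.abs(s["image"]-s0).max(2)
print("cols 244")
for r in range(236,256): print(r,' '.join('%3d'%v for v in d[r,244:272]),'|',' '.join('%3d'%v for v in s["image"][r,244:272].mean(1)))
E
```

```text
t 13.00 tcp [0.58733901 0.06591434 0.05674919] yaw -0.10324210931780055 tilt [ 4.41052091e-04 -5.36280767e-05 -9.99999901e-01] w 0.31751298515171444 gf 8.072457611560822 F [-0.02601919  0.50894458  0.29028963]
spin -0.000242109317800554
shift mm [ 0.32 -0.42 -0.25]
26 -1 [251.11597769 244.98824571]
26 1 [259.24587102 239.82155356]
28 -1 [250.79572616 245.19182543]
28 1 [259.5511699  239.62758212]
want at tip height 0.061907991030067624 [258.35243703 238.86870094]
want at tip height 0.061907991030067624 [249.87492433 244.24342331]
cols 244
236   7   7   7   4   7   7   8   5   6   4   8   6  10   6   7   2   6   9   6   6   6   2  46  97  65  38  48  30 | 142 146 148 148 148 148 145 133 127 110 107 166 141  98 102 114 157 147 139 145 168 156  79  69  58  62  54  58
237   7   7   6   9   7   6   8   7   6   7   3   6   7   5   3   7   8   6   8   7   9   7   2  46   7  12  22   4 | 142 145 146 150 149 149 151 144 130 105 106 146 113  98 106 146 158 133 170 168 168 162 157  87  84  84  61  60
238   7   8   7   7   5   5   6   5   5   4   7   2   4   3  10  52  46  24   6   8   6   9   7
[... 3344 characters left out ...]
35 136 132
253   5   7   5   7   7   6   4   3   4   7   7   6   4   0   5   2   6   5   6   8   7   7   6   6   7   7   4   5 | 145 146 147 177 206 198 125 126 187 213 190 155 106  84 114 112 111 129 147 148 147 145 142 140 140 140 137 140
254   7   5   7   9   7   7   7   7   3   8   8   7   4   5   8   3   7   5   6   8   5   8   6   7   5   5   6   6 | 148 147 177 208 215 176 122 121 133 196 170 120  82  92 114 112 111 128 151 155 150 146 138 137 137 140 143 145
255   7   7   7   9   8   6   5   4   1   7   6   3   3   7   6   4   6   7   8   7   8   7   8   7   7   6   7   7 | 147 162 208 215 214 169 119 114 111 178 127  84  90 167 113 111 115 168 213 189 166 163 157 151 145 146 148 152
```

{"api": "move_arm", "payload": {
  "increments": [0.5, 0.1, 0, 0, 0.32, 0.4, 0.1, 0, 0, 0.322, 0, 0, 0, 0, 0.322, 0, 0, 0, 0, 0.322, 0, 0, 0, 0, 0.322, 0, 0, 0, 0, 0.322, 0, 0, 0, 0, 0.322, 0, 0, 0, 0, 0.322]
}}

```text
time: 13.72
tool_pos: [0.588, 0.0656, 0.0565]
tool_rot: [-0.0, 0.999, -0.052, 0.0]
contact_force: [0.0, -0.3, -1.2]
gripper_width: 0.322
grasp_force: 7.9
```

```bash
python3 - <<'E'
from h import *
delta([.5877,.0663,.057],-.103)
s0=np.load("side0.npy",allow_pickle=True).item()["image"].astype(int)
s=grab("side")
d=np.abs(s["image"]-s0).max(2)
print("cols 247")
for r in range(237,248): print(r,' '.join('%3d'%v for v in d[r,247:263]))
E
```

```text
t 13.72 tcp [0.58804542 0.06563428 0.05650078] yaw -0.10323282815574349 tilt [-3.33076433e-07 -1.65402013e-05 -1.00000000e+00] w 0.32213797406199696 gf 7.870115786790848 F [ 0.02052    -0.2919379  -1.17259063]
spin -0.00023282815574349192
shift mm [-0.41 -0.63 -0.5 ]
cols 247
237   6   7   7   9   9   7   5   3   6   6   6   4   7   8   7   7
238   6   6   6   7   6   6   5   5   4   5   4  11  39  45  24   6
239   8   7   6   5   2   4   7   2   4   3   5  18  11  20  10  30
240   6   7   5   7   4   8   6   6   5   8   7  18  49   9  16  32
241   8   7   6   3   4   3   1   7   6   8   5   4  22   8   8  23
242   7   6   4   2   6   5   1   6   3   3   2   3   9   6   5  17
243   7   4   3  28  14   3   4   3   4   2   8   6   3   3   3   4
244   6   4   8  49  54  63  91  50  24  18  34  52  51  17  14   1
245   4   2   6  53  62  68  79  59  57  68  58  26  21  41  62  63
246   2   3   6  28  33  37  40  53  62  67  51   8   4  51  62  66
247   9   3   1   2   6  13  10  26  25  33  42   6   4  37  51  54
```

```bash
python3 -c "
from plant import manip
print(manip.job_done())"
```

```text
the job is handed in; nothing more can be done
None
```

I handed the job in at about 14 s, with the tweezers held still in the air about 12 mm above the pins and the gap set to about 27 mm. By the side camera each tip is within roughly 1.5 mm of its pin, but the hand-in call did not say whether it passed.

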